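Set the mandoline to 4 mm and lock it

TASK

The pears are to be cut into 4 mm slices: with a fingertip, flick the edge of the slicer's thickness wheel click by click until its pointer stands at the 4 mm bar (the fourth click on from closed), and only then push the lock slide home towards the wheel so that the setting cannot creep. Work gently with the fingers alone and lift nothing: the slicer stays standing where it is, and the pear, the peeler and the food holder are left alone.

Things in the scene. Friction and masses are not known exactly. Their poses are not given: they have to be found in the camera images.
- slicer: White mandoline clipped on a clear catch box, loose on four rubber feet, about 1.8 kg, 125 x 358 x 100 mm. Origin: centre of its underside; z up, y along it, +x away from the robot; yaw within 0.3 rad. A pod on its long -x side (facing the robot) spans y = -85 to 85 mm, out to x = -113 mm; its flat top is at z = 100 mm. On the pod: wheel, scale and lock.
- wheel_top (a point): Centre of the top of the black thickness wheel, at (-105, -30, 99) mm in the slicer's frame. The wheel lies flat, turns about z and is 16 mm thick (z = 83 to 99). Almost half of it stands out of the pod's front face, which is 8 mm in front of the axis; that edge is free from above, front and below. The point turns with the wheel: a white raised pointer rib lies along its -y axis.
- wheel_axis (a point): The same point, but fixed to the slicer and with the slicer's axes. Round it the wheel is a disc of radius 28.5 mm with ten round lobes (radius 4.5 mm, centres 30 mm from the axis, tips at 34.5). When the wheel rests in any click, one lobe stands straight out along this point's -x direction and its neighbours 36 and 72 degrees to either side of it.
- mark_4mm (a point): Middle of the bar on the pod's top that marks 4 mm, 43.5 mm from the wheel's axis, 54 degrees from the slicer's +x towards its +y. The scale goes round the inner half of the wheel: a dot at the slicer's -y is closed, then bars 1, 2, 3, 4, 5 mm wide, one every 36 degrees, the 5 mm bar at +y.
- thickness_wheel (a joint): Wheel angle, rad: 0 = closed; grows anticlockwise from above, the edge in front moving to the slicer's -y (robot's right). One click = one lobe = 36 deg = 0.628 rad = 1 mm; 4 mm = 2.513. Stops just past 0 and 5 clicks. A spring ball draws it into the nearest click: a lobe takes about 1 N, and past halfway it snaps on by itself. Starts at click 0, 1 or 2.
- lock_top (a point): Centre of the top of the black ridged lock slide on the pod, left (+y) of the wheel: 24 mm (x) by 18 mm (y), its top 10.5 mm above the pod's top; at (-87, 60, 110.5) mm in the slicer's frame when open, with 16 mm of flat pod top to the left of it and free space beyond.
- wheel_lock (a joint): Travel of the lock slide, m: 0 = open, 0.012 = home, moving towards the wheel (the slicer's -y). It slides with 2.5 N of friction and stays where it is left. Its nose enters between two pins under the wheel: it goes home only while the wheel rests in a click, and then blocks the wheel. Starts open (0 to 2 mm).
- pear: Pear 68 x 66 x 101 mm standing, stem up, on the chopping board at the left; not to be moved.
- peeler: Black peeler 170 x 25 x 18 mm on the chopping board at the left; not to be moved.
- food_holder: White food holder of the slicer: round cap, diameter 86 mm, with a knob grip, 68 mm high, on the table to the right of the slicer and nearer the robot; not to be moved.

How it is judged:
By the outcome, as a careful person would: the job done as asked, in the order asked, and still so for the second after the job is handed in, with the robot touching nothing.
It also fails if it takes over 51 s, if anything falls off the work surface, if the arm or the gripper's body presses on something with over 40 N, if the wrist force passes 120 N, or if a joint passes its speed limit or range.

ROBOT

A 6-joint arm with a two-finger parallel gripper is mounted at the origin on a cart in front of the work surface, level with it; the furniture and walls round the work are solid. World frame = base frame: x ahead of the robot, y to its left, z up, the work surface at z = 0. Lengths are in m, angles in rad, forces in N, time in s.
With the tool pointing down it reaches from about 0.375 to 0.975 m from the base axis. Payload 3.8 kg.
Tool frame: the origin (TCP) lies midway between the tips of the shut fingers; the grasp point (between the pads) lies 19 mm behind it; z points along the fingers, y is the line along which they close (so a half turn about z gives the same grasp; the last joint's range is limited). The gripper opens to 85 mm and grips with 20 to 120 N. Pads are 22 mm wide; open, the fingers measure 114 mm over their backs; the gripper's body (76 mm by 85 mm) begins 54 mm behind the grasp point. The pads swing forward as they close: fully open they stand 13 mm farther back than shut.
Start: joints at [-1.27, 0.264, 1.604, -0, 1.274, -0.037], TCP at [0.224, -0.637, 0.231] pointing down, gripper open.
Joint ranges: [-2.63, 2.63], [-0.94, 2.18], [0.31, 2.57], [-1.31, 4.45], [0, 2.66], [-2.55, 2.55]. Speed limits (rad/s): [2.57, 2.57, 3.14, 3.14, 3.14, 3.14].

INTERFACE

Orientations are given as a rotation vector (axis times angle).
In Python, from workcell import sensors, viewer, job gives the robot as it stands.
- The arm moves only by the shell command python3 -m inch 'ROWS' [FORCE]. ROWS is JSON, one flat list of numbers, 7 for each row, row after row: the shift along the tool's x, y, z in mm, then the turn, a rotation vector about the tool's x, y, z in degrees, then the finger opening in mm, from 0 to 85.4. A call has exactly 8 rows; each row shifts and turns the commanded pose from where the row before left it, along the tool's axes as they then stand; what a row does not reach is not made up. A row lasts 1/10 s, in which the tool goes at most 50 mm and 8.59 degrees, less where a joint would pass 70% of its speed; a pose out of reach is approached as far as the arm can. A call is refused whole if a number of a shift passes 50 or a number of a turn 8.59, either way. A call with a gripper value outside its range is refused whole. The fingers move at their own pace and stop on an object; FORCE is the grip in N (left out, the last holds). Time passes only in rows, so rows that do not move let the fingers close, or fill a call up. It gives the time, the measured TCP pose, the force, the opening and the grip force at its end, in the units of the state.
- sensors.read_state(): the state, without advancing time (a new reading comes with each control period).
- viewer.read_camera(name): name is "scene" or "top"; returns the picture (384x512x3 uint8, red, green, blue); there is no depth.
- viewer.camera_params(name): a dict with "K" (3x3 intrinsics, pixels), "world_to_cam" (4x4, takes a point from world to camera coordinates). Camera axes: x right, y down, z forward; pixel columns grow to the right and rows downward; lengths in m; the calibration is good to about 2 mm. A picture is of the moment at which its call begins. camera_params takes no time and is no camera call.
- job.finish_job(): hands the job in; it is judged then, once.
The state is a dict: "time": time; "q": joint angles; "joint_vel": joint speeds; "joint_torque": joint torques, N m; "tool_pos": TCP position; "tcp_rot": TCP orientation; "wrist_force": force on the tool from outside, world axes, zero at the start; "torque": the same for the moment, N m; "width": opening from 0.0 (shut) to 1.0 (fully open); "grip_force": force on a finger pad.
Only numpy, scipy, OpenCV 4.12 (cv2) and the standard library are available. Lean on these libraries where they do the work, as an engineer would, in place of code of your own. Each camera call takes 0.05 s, during which the arm holds its last target. There are 200 camera calls.

## Working session

There is one attempt and no reset: what is moved stays moved. The work goes in short steps, Python scripts to look and compute and a shell command to move; the robot and the scene stay as the last step left them, time stands still between calls to the robot, and variables do not carry over. Pictures are saved under pics/ and viewed, at most 10 in all, crops included, and the job is handed in when it is done.

```bash
mkdir -p pics; python3 - <<'E'
from workcell import sensors, viewer
import cv2,numpy as np
for n in("scene","top"):
    im=viewer.read_camera(n); cv2.imwrite(f"pics/{n}0.png",cv2.resize(im[:,:,::-1],(800,600),interpolation=cv2.INTER_CUBIC)); 
    np.save(f"pics/{n}0.npy",im); p=viewer.camera_params(n); print(n,np.round(p["K"],1).tolist(),np.round(p["world_to_cam"],3).tolist())
s=sensors.read_state(); print(s["time"],s["tool_pos"],s["tcp_rot"],s["width"])
E
ls
```

```text
scene [[496.1, 0.0, 258.5], [0.0, 496.1, 199.0], [0.0, 0.0, 1.0]] [[-0.769, -0.639, 0.005, 0.416], [-0.333, 0.394, -0.857, 0.262], [0.546, -0.66, -0.516, 1.656], [0.0, 0.0, 0.0, 1.0]]
top [[463.5, 0.0, 259.6], [0.0, 463.5, 189.4], [0.0, 0.0, 1.0]] [[-0.026, -1.0, 0.004, 0.032], [-0.998, 0.026, -0.065, 0.536], [0.065, -0.005, -0.998, 1.5], [0.0, 0.0, 0.0, 1.0]]
0.1 [ 0.22352004 -0.63623237  0.23005088] [-3.09487596e+00 -5.27754713e-01  4.06938073e-04] 0.9991036554751235
pics
```

View pics/scene0.png

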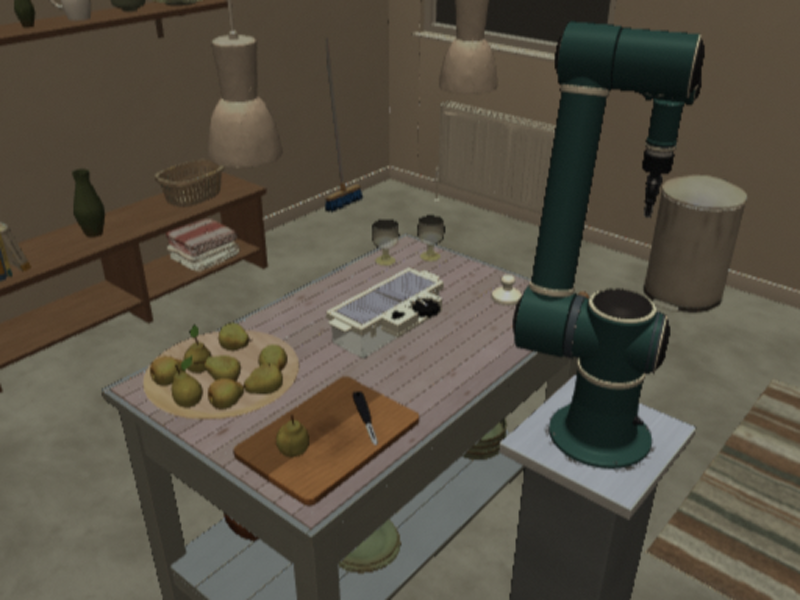

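View pics/top0.png

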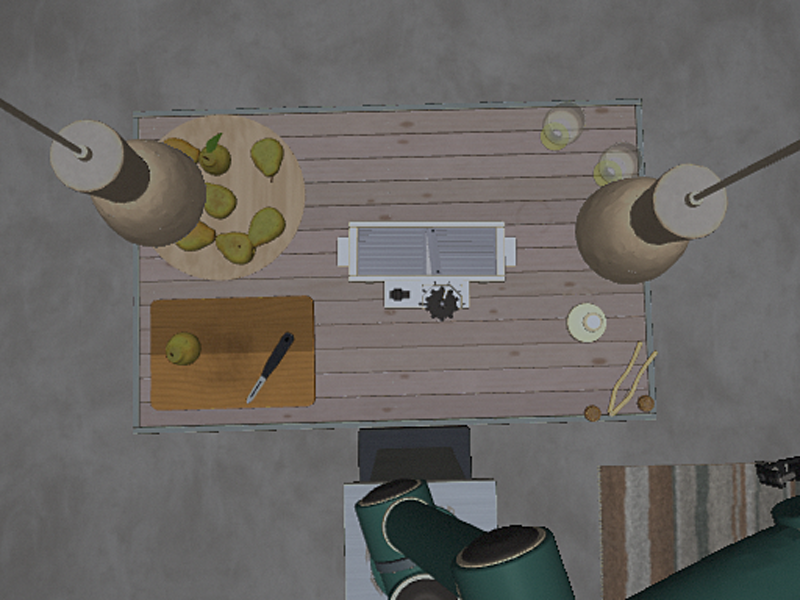

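The slicer stands at about (427,255) in the top view with its pod towards the robot: wheel at about (441,302), lock at about (400,295). Two lamps hang to either side. Next are enlarged crops of both views.

```bash
python3 - <<'E'
import cv2,numpy as np
t=np.load("pics/top0.npy")[135:210,210:335]; s=np.load("pics/scene0.npy")[165:225,205:290]
a=cv2.resize(t,(750,450),interpolation=cv2.INTER_CUBIC); b=cv2.resize(s,(765,540),interpolation=cv2.INTER_CUBIC)
cv2.imwrite("pics/tc.png",a[:,:,::-1]); cv2.imwrite("pics/sc.png",b[:,:,::-1])
E
```

```text
(no output)
```

View pics/tc.png

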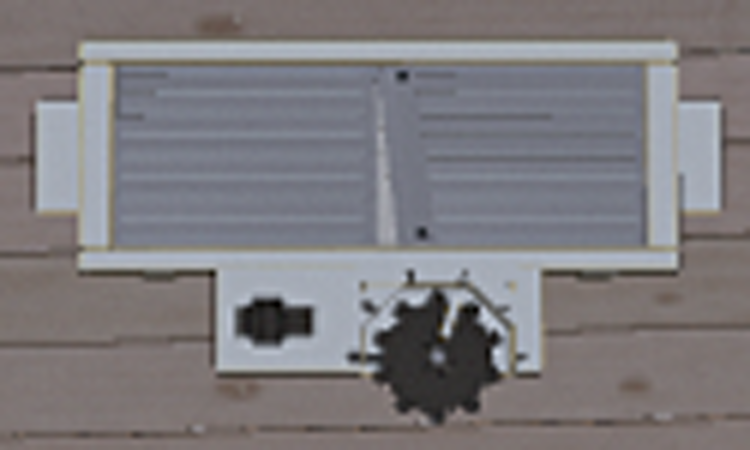

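View pics/sc.png

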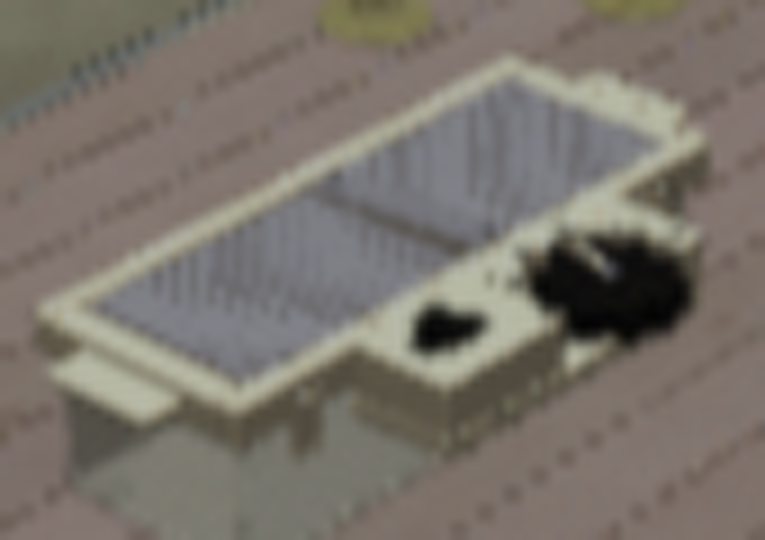

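Top crop: pointer rib from (438,355) to (455,300), i.e. 73° on from the closed dot at (520,355), so the wheel is at click 2 and needs two more clicks. Lock at (272,322); pod front-left corner at (217,373). Both views show the slicer close to square with the robot. Now I triangulate.

```bash
cat > h.py <<'E'
import numpy as np,cv2
from workcell import viewer
P={n:np.array(viewer.camera_params(n)["K"])@np.array(viewer.camera_params(n)["world_to_cam"])[:3] for n in("top","scene")}
def top(u,v): return 210+(u+.5)/6-.5,135+(v+.5)/6-.5
def sce(u,v): return 205+(u+.5)/9-.5,165+(v+.5)/9-.5
def tri(a,b):
    X=cv2.triangulatePoints(P["top"],P["scene"],np.array(a,float),np.array(b,float)).ravel(); return X[:3]/X[3]
def onz(p,z,n="top"):
    M=P[n]; A=np.c_[M[:,:2],-np.array([*p,1])]; return np.linalg.solve(A,-(M[:,2]*z+M[:,3]))[:2]
def pr(X,n): q=P[n]@np.r_[X,1]; return q[:2]/q[2]
E
python3 - <<'E'
from h import *
np.set_printoptions(precision=4,suppress=True)
for k,a,b in[("+x+y",(80,42),(40,310)),("-x+y",(80,270),(235,405)),("-x-y",(678,270),(705,135)),("+x-y",(678,42),(510,58)),("podFL",(217,373),(440,385)),("lock",(265,320),(440,322)),("wheel",(438,355),(610,280))]:
    print(k,tri(top(*a),sce(*b)))
print("on z: wheel",onz(top(438,356),.099),"lock",onz(top(265,320),.1105),"podFL",onz(top(217,373),.1),"podFR",onz(top(542,373),.1))
for u in((437,423),(405,408),(475,407)): print("lobe",onz(top(*u),.099))
E
```

```text
+x+y [0.6823 0.128  0.0998]
-x+y [0.5649 0.1315 0.1015]
-x-y [ 0.5577 -0.1767  0.1006]
+x-y [ 0.6766 -0.1814  0.0975]
podFL [0.5112 0.0632 0.1001]
lock [0.5359 0.0366 0.1086]
wheel [ 0.5159 -0.0526  0.0964]
on z: wheel [ 0.5155 -0.0522] lock [0.5356 0.0364] podFL [0.5096 0.0619] podFR [ 0.5053 -0.1055]
lobe [ 0.481  -0.0507]
lobe [ 0.4891 -0.0345]
lobe [ 0.4887 -0.0705]
```

```bash
cat >> h.py <<'E'
from workcell import sensors
from scipy.spatial.transform import Rotation as Ro
def to(x,y,z):
    s=sensors.read_state(); R=Ro.from_rotvec(s["tcp_rot"])
    print("t",round(s["time"],2),"pos",np.round(1000*np.array(s["tool_pos"]),1),"F",np.round(s["wrist_force"],2),"yaw",round(np.degrees(np.arctan2(*R.as_matrix()[[1,0],0])),1),"tilt",np.round(R.as_matrix()[:2,2],3),"w",round(s["width"],2))
    print("tool delta mm",np.round(1000*R.inv().apply(np.array([x,y,z])-s["tool_pos"]),1))
E
python3 - <<'E'
from h import *
k=1.5625
print("lampR",tri((632/k,230/k),(469/k,80/k)),"lampL",tri((150/k,200/k),(245/k,150/k)))
to(.425,-.05,.2)
E
python3 -m inch '[0,0,0,0,0,-8.57,0, 0,0,0,0,0,-8.57,0, 0,0,0,0,0,-8.57,0, 20,-10,0,0,0,0,0, 40,-20,0,0,0,0,0, 43,-20,0,0,0,0,0, 43,-20,0,0,0,0,0, 43,-20,0,0,0,0,0]' 20
python3 -c "from h import *; to(.425,-.05,.2)"
```

```text
lampR [ 0.57602641 -0.2770102   0.59658478] lampL [0.63751465 0.35801289 0.57844165]
t 0.1 pos [ 223.5 -636.2  230.1] F [ 0.13 -0.47 -0.51] yaw 19.4 tilt [-0.001  0.002] w 1.0
tool delta mm [ 384.4 -486.3   31.1]
time: 0.9
tool_pos: [0.2935, -0.4375, 0.2306]
tcp_rot: [-2.901, -1.202, -0.0]
wrist_force: [0.7, -0.9, -1.3]
width: 0.0
grip_force: 0.0
t 0.9 pos [ 293.5 -437.5  230.6] F [ 0.73 -0.85 -1.28] yaw 45.0 tilt [-0.     0.001] w 0.0
tool delta mm [ 367.  -180.9   30.9]
```

```bash
python3 -m inch '[45,-22,0,0,0,0,0, 45,-22,0,0,0,0,0, 45,-22,0,0,0,0,0, 45,-22,0,0,0,0,0, 45,-22,0,0,0,0,0, 45,-22,0,0,0,0,0, 45,-22,0,0,0,0,0, 40,-20,20,0,0,0,0]'
python3 -c "
from h import *
to(.445,-.05,.088)
im=viewer.read_camera('top'); c=cv2.resize(im[135:235,210:335],(750,600),interpolation=cv2.INTER_CUBIC); cv2.imwrite('pics/t1.png',c[:,:,::-1])"
```

```text
time: 1.7
tool_pos: [0.4232, -0.0641, 0.2138]
tcp_rot: [2.898, 1.203, 0.009]
wrist_force: [1.3, -0.2, -0.3]
width: -0.001
grip_force: 0.0
t 1.7 pos [423.2 -64.1 213.8] F [ 1.33 -0.22 -0.32] yaw 45.1 tilt [ 0.006 -0.001] w -0.0
tool delta mm [ 24.9   4.9 125.9]
```

```bash
python3 -m inch '[3,1,18,0,0,0,0, 3,1,18,0,0,0,0, 3,1,18,0,0,0,0, 3,1,18,0,0,0,0, 3,0,18,0,0,0,0, 2,0,18,0,0,0,0, 0,0,18,0,0,0,0, 0,0,0,0,0,0,0]'
python3 -c "
from h import *
to(.455,-.0523,.088)
im=viewer.read_camera('top'); c=cv2.resize(im[135:235,210:335],(750,600),interpolation=cv2.INTER_CUBIC)
b=viewer.read_camera('scene')[165:225,205:310]; b=cv2.resize(b,(750,430),interpolation=cv2.INTER_CUBIC)
o=np.vstack([c[:,:],b]); o=cv2.resize(o,(437,600)); cv2.imwrite('pics/t1.png',o[:,:,::-1])"
```

```text
time: 2.55
tool_pos: [0.4327, -0.0561, 0.0824]
tcp_rot: [-2.898, -1.203, 0.009]
wrist_force: [-0.7, -0.6, -0.9]
width: 0.002
grip_force: 0.0
t 2.55 pos [432.7 -56.1  82.4] F [-0.72 -0.59 -0.91] yaw 45.1 tilt [-0.006  0.001] w 0.0
tool delta mm [18.4 13.  -5.7]
```

View pics/t1.png

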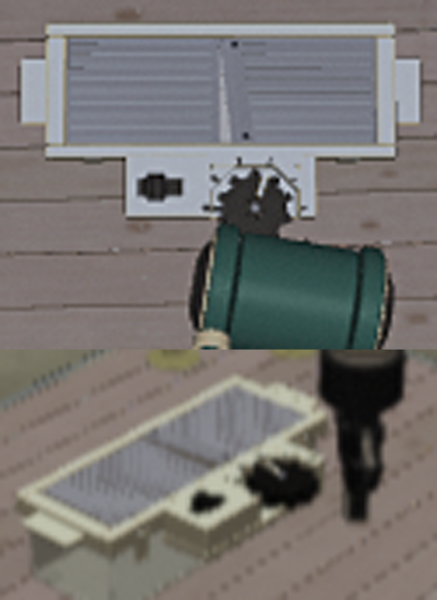

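The picture shows the shut fingers standing in front of the wheel, just right of it, clear of everything. Next I insert a finger corner into the gap left of the front lobe.

```bash
python3 -m inch '[6,-6,-1,0,0,0,0, 5.7,-5.7,-1,0,0,0,0, 5,5,0,0,0,0,0, 5,5,0,0,0,0,0, 5,5,0,0,0,0,0, 5,5,0,0,0,0,0, 3.5,3.5,0,0,0,0,0, 0,0,0,0,0,0,0]'
python3 -c "
from h import *
to(.466,-.0395,.084)"
```

```text
time: 3.45
tool_pos: [0.4698, -0.0403, 0.0873]
tcp_rot: [2.902, 1.204, 0.0]
wrist_force: [0.6, 0.2, -0.3]
width: 0.001
grip_force: 0.0
t 3.45 pos [469.8 -40.3  87.3] F [ 0.61  0.18 -0.31] yaw 45.1 tilt [ 0. -0.] w 0.0
tool delta mm [-2.1 -3.2  3.3]
```

```bash
python3 -m inch '[-2.5,2.5,2,0,0,0,0, -2.5,2.5,0,0,0,0,0, -2.5,2.5,0,0,0,0,0, -2.5,2.5,0,0,0,0,0, -2.5,2.5,0,0,0,0,0, -2,2,0,0,0,0,0, -1,1,0,0,0,0,0, 0,0,0,0,0,0,0]'
cat > look.py <<'E'
from h import *
import sys
to(.466,-.0395,.084)
im=viewer.read_camera('top'); np.save(f'pics/{sys.argv[1]}.npy',im)
cv2.imwrite(f'pics/{sys.argv[1]}.png',cv2.resize(im[160:210,240:310],(700,500),interpolation=cv2.INTER_CUBIC)[:,:,::-1])
E
python3 look.py t2
```

```text
time: 4.25
tool_pos: [0.469, -0.0623, 0.0854]
tcp_rot: [2.902, 1.203, 0.0]
wrist_force: [-0.1, 0.0, 0.9]
width: -0.004
grip_force: 0.0
t 4.25 pos [469.  -62.3  85.4] F [-0.13  0.03  0.91] yaw 45.0 tilt [ 0. -0.] w -0.0
tool delta mm [ 14.  -18.3   1.4]
```

View pics/t2.png

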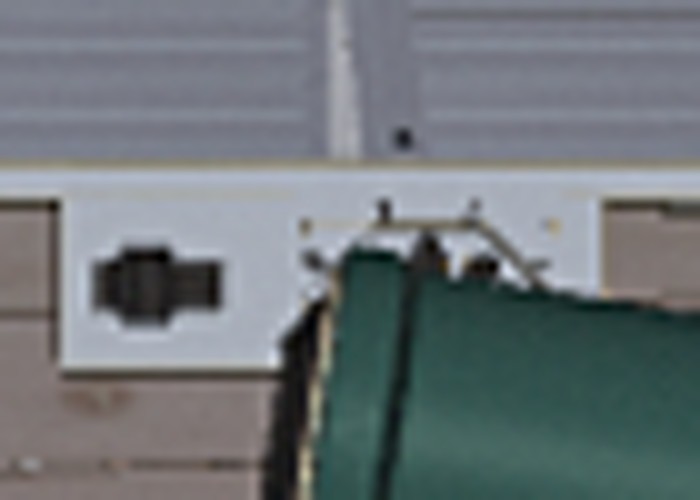

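The forearm hides the pointer in this view (only lobe tips at (430,245) and (483,265) show). I'll sample the rib's brightness in the scene view instead.

```bash
cat > ptr.py <<'E'
from h import *
import sys
W=np.array([.5152,-.0523]); yaw=-.022
def score(im,n):
    g=cv2.cvtColor(im,cv2.COLOR_RGB2GRAY).astype(np.float32); r=[]
    for k in np.arange(0,5.01,.5):
        a=-np.pi/2+yaw+k*.6283
        p=np.array([pr([*(W+d*np.array([np.cos(a),np.sin(a)])),.1],n) for d in np.linspace(.006,.024,10)],np.float32)
        r.append(int(cv2.remap(g,p[:,:1],p[:,1:],cv2.INTER_LINEAR).mean()))
    return r
if __name__=="__main__":
    print("clicks 0,.5..5"); print(score(np.load("pics/scene0.npy"),"scene"),score(np.load("pics/top0.npy"),"top"))
    im=viewer.read_camera("scene"); print(score(im,"scene"))
    if len(sys.argv)>1: print("top",score(viewer.read_camera("top"),"top"))
    cv2.imwrite("pics/s_last.png",cv2.resize(im[160:215,240:310],(700,550),interpolation=cv2.INTER_CUBIC)[:,:,::-1])
E
python3 ptr.py
```

```text
clicks 0,.5..5
[20, 27, 40, 72, 94, 57, 30, 21, 17, 17, 17] [46, 46, 44, 49, 134, 48, 45, 46, 44, 48, 49]
[21, 28, 43, 76, 99, 60, 32, 23, 19, 19, 18]
```

Still at click 2: the corner passed in front of the lobe. I'll go 4 mm deeper.

```bash
python3 -m inch '[-5.3,-5.3,0,0,0,0,0, -5.3,-5.3,0,0,0,0,0, 7.8,-7.8,0,0,0,0,0, 7.8,-7.8,0,0,0,0,0, 5,5,0,0,0,0,0, 5,5,0,0,0,0,0, 3.8,3.8,0,0,0,0,0, 0,0,0,0,0,0,0]'
python3 -m inch '[-2.5,2.5,0,0,0,0,0, -2.5,2.5,0,0,0,0,0, -2.5,2.5,0,0,0,0,0, -2.5,2.5,0,0,0,0,0, -2.5,2.5,0,0,0,0,0, -2,2,0,0,0,0,0, -1,1,0,0,0,0,0, 0,0,0,0,0,0,0]'
python3 ptr.py
```

```text
time: 5.15
tool_pos: [0.4731, -0.0395, 0.0849]
tcp_rot: [-2.9, -1.203, 0.004]
wrist_force: [-3.1, 3.2, 1.9]
width: -0.002
grip_force: 2.0
time: 5.95
tool_pos: [0.474, -0.0621, 0.0856]
tcp_rot: [2.902, 1.203, 0.002]
wrist_force: [-0.3, -0.1, -0.5]
width: -0.002
grip_force: 0.3
clicks 0,.5..5
[20, 27, 40, 72, 94, 57, 30, 21, 17, 17, 17] [46, 46, 44, 49, 134, 48, 45, 46, 44, 48, 49]
[22, 28, 40, 37, 32, 49, 60, 45, 29, 20, 18]
```

Click 3 now. One more click, entering 3 mm further left.

```bash
python3 -m inch '[-5.3,-5.3,0,0,0,0,0, -5.3,-5.3,0,0,0,0,0, 8.8,-8.8,0,0,0,0,0, 8.8,-8.8,0,0,0,0,0, 4,4,0,0,0,0,0, 3.5,3.5,0,0,0,0,0, 3,3,0,0,0,0,0, 0,0,0,0,0,0,0]'
python3 -m inch '[-2.5,2.5,0,0,0,0,0, -2.5,2.5,0,0,0,0,0, -2.5,2.5,0,0,0,0,0, -2.5,2.5,0,0,0,0,0, -2.5,2.5,0,0,0,0,0, -2.5,2.5,0,0,0,0,0, -2.5,2.5,0,0,0,0,0, 0,0,0,0,0,0,0]'
python3 ptr.py
```

```text
time: 6.8
tool_pos: [0.4744, -0.0371, 0.0855]
tcp_rot: [2.901, 1.204, 0.001]
wrist_force: [-0.1, 0.5, -0.0]
width: -0.0
grip_force: 0.0
time: 7.6
tool_pos: [0.4733, -0.0621, 0.0853]
tcp_rot: [-2.902, -1.203, -0.0]
wrist_force: [-0.9, 1.0, -0.1]
width: 0.0
grip_force: 0.2
clicks 0,.5..5
[20, 27, 40, 72, 94, 57, 30, 21, 17, 17, 17] [46, 46, 44, 49, 134, 48, 45, 46, 44, 48, 49]
[23, 29, 38, 36, 30, 30, 36, 67, 78, 57, 26]
```

Click 4. Withdraw, rise and turn the tool square with the slicer.

```bash
python3 -m inch '[-9,-9,0,0,0,0,0, -9,-9,0,0,0,0,0, 0,0,-8,0,0,7.7,0, 0,0,-8,0,0,7.7,0, 0,0,-8,0,0,7.7,0, 0,0,-8,0,0,7.7,0, 0,0,-8,0,0,7.7,0, 0,0,-8,0,0,7.7,0]'
python3 ptr.py top; python3 -c "
from h import *
to(.5345,.080,.120)"
```

```text
time: 8.45
tool_pos: [0.4465, -0.0615, 0.1334]
tcp_rot: [-3.141, 0.04, 0.001]
wrist_force: [0.4, 0.7, -0.3]
width: 0.002
grip_force: 0.0
clicks 0,.5..5
[20, 27, 40, 72, 94, 57, 30, 21, 17, 17, 17] [46, 46, 44, 49, 134, 48, 45, 46, 44, 48, 49]
[22, 29, 39, 36, 31, 30, 35, 65, 74, 53, 25]
top [47, 47, 46, 48, 46, 46, 47, 50, 129, 38, 45]
t 8.55 pos [447.7 -61.7 134.3] F [ 0.45 -0.13 -0.18] yaw -1.1 tilt [ 0.002 -0.   ] w 0.0
tool delta mm [  83.9 -143.5   14.4]
```

View pics/s_last.png

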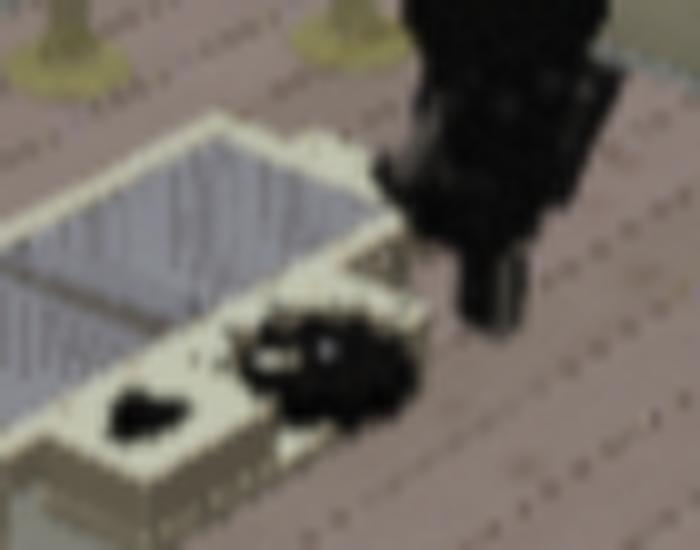

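The rib now points at the 4 mm bar (about (275,357)), and the top view confirms click 4. On to the lock.

```bash
python3 -m inch '[15,-27,0,0,0,0,0, 19,-32,0,0,0,0,0, 19,-32,0,0,0,0,0, 19,-32,0,0,0,0,0, 12,-21,0,0,0,0,0, 0,0,12,0,0,0,0, 0,0,12,0,0,0,0, 0,0,5,0,0,0,0]'
python3 -m inch '[0,4,0,0,0,0,0, 0,4,0,0,0,0,0, 0,4,0,0,0,0,0, 0,2,0,0,0,0,0, 0,0,0,0,0,0,0, 0,0,0,0,0,0,0, 0,0,0,0,0,0,0, 0,0,0,0,0,0,0]'
python3 -c "
from h import *
to(.5345,.050,.104)"
```

```text
time: 9.35
tool_pos: [0.5319, 0.0796, 0.1015]
tcp_rot: [3.141, -0.03, -0.008]
wrist_force: [0.4, 0.2, 0.4]
width: -0.002
grip_force: 0.0
time: 10.15
tool_pos: [0.5345, 0.0667, 0.1044]
tcp_rot: [-3.141, 0.031, -0.0]
wrist_force: [-0.3, 0.9, -0.6]
width: -0.0
grip_force: 0.0
t 10.15 pos [534.5  66.7 104.4] F [-0.3   0.9  -0.56] yaw -1.1 tilt [0. 0.] w -0.0
tool delta mm [ 0.4 16.7  0.4]
```

```bash
python3 -m inch '[0,2,0,0,0,0,0, 0,2,0,0,0,0,0, 0,2,0,0,0,0,0, 0,2,0,0,0,0,0, 0,1,0,0,0,0,0, 0,1,0,0,0,0,0, 0,1,0,0,0,0,0, 0,0,0,0,0,0,0]'
python3 -m inch '[0,1,0,0,0,0,0, 0,1,0,0,0,0,0, 0,1,0,0,0,0,0, 0,1,0,0,0,0,0, 0,0,0,0,0,0,0, 0,0,0,0,0,0,0, 0,0,0,0,0,0,0, 0,0,0,0,0,0,0]'
```

```text
time: 10.95
tool_pos: [0.5342, 0.0555, 0.1043]
tcp_rot: [-3.141, 0.031, 0.0]
wrist_force: [-0.6, 0.2, -0.5]
width: -0.001
grip_force: 0.0
time: 11.75
tool_pos: [0.5341, 0.0516, 0.1043]
tcp_rot: [3.141, -0.031, -0.0]
wrist_force: [0.0, -1.1, 1.0]
width: 0.003
grip_force: 0.0
```

```bash
python3 -m inch '[0,1,0,0,0,0,0, 0,1,0,0,0,0,0, 0,1,0,0,0,0,0, 0,0,0,0,0,0,0, 0,0,0,0,0,0,0, 0,0,0,0,0,0,0, 0,0,0,0,0,0,0, 0,0,0,0,0,0,0]'
```

```text
time: 12.55
tool_pos: [0.5341, 0.0486, 0.1043]
tcp_rot: [-3.141, 0.031, 0.0]
wrist_force: [0.0, 3.0, -0.7]
width: 0.003
grip_force: 1.3
```

Contact at 3 N. I push on in small steps.

```bash
python3 -m inch '[0,1,0,0,0,0,0, 0,1,0,0,0,0,0, 0,1,0,0,0,0,0, 0,1,0,0,0,0,0, 0,1,0,0,0,0,0, 0,0,0,0,0,0,0, 0,0,0,0,0,0,0, 0,0,0,0,0,0,0]'
```

```text
time: 13.35
tool_pos: [0.5339, 0.0434, 0.1043]
tcp_rot: [3.141, -0.031, -0.0]
wrist_force: [-0.8, 0.5, 0.8]
width: -0.0
grip_force: 0.6
```

```bash
python3 -m inch '[0,1,0,0,0,0,0, 0,1,0,0,0,0,0, 0,1,0,0,0,0,0, 0,0,0,0,0,0,0, 0,0,0,0,0,0,0, 0,0,0,0,0,0,0, 0,0,0,0,0,0,0, 0,0,0,0,0,0,0]'
```

```text
time: 14.15
tool_pos: [0.5338, 0.0408, 0.1043]
tcp_rot: [-3.141, 0.031, 0.0]
wrist_force: [-0.7, 5.0, 0.9]
width: 0.001
grip_force: 2.5
```

```bash
python3 -m inch '[0,0.5,0,0,0,0,0, 0,0.5,0,0,0,0,0, 0,0,0,0,0,0,0, 0,0,0,0,0,0,0, 0,0,0,0,0,0,0, 0,0,0,0,0,0,0, 0,0,0,0,0,0,0, 0,0,0,0,0,0,0]'
```

```text
time: 14.95
tool_pos: [0.5339, 0.0407, 0.1043]
tcp_rot: [-3.139, 0.032, -0.0]
wrist_force: [0.2, 9.1, 1.0]
width: 0.002
grip_force: 4.1
```

```bash
python3 -c "
import time
from h import *
for i in range(3): to(.534,.04,.104)
im=viewer.read_camera('scene')
cv2.imwrite('pics/s3.png',cv2.resize(im[160:215,240:310],(700,550),interpolation=cv2.INTER_CUBIC)[:,:,::-1])"
```

```text
t 14.95 pos [533.9  40.7 104.3] F [0.22 9.1  0.99] yaw -1.2 tilt [0.    0.002] w 0.0
tool delta mm [0.1 0.7 0.3]
t 14.95 pos [533.9  40.7 104.3] F [0.22 9.1  0.99] yaw -1.2 tilt [0.    0.002] w 0.0
tool delta mm [0.1 0.7 0.3]
t 14.95 pos [533.9  40.7 104.3] F [0.22 9.1  0.99] yaw -1.2 tilt [0.    0.002] w 0.0
tool delta mm [0.1 0.7 0.3]
```

It stops hard at 9 N, after about 10–11 mm from first contact. Back off and check from above.

```bash
python3 -m inch '[0,-4,0,0,0,0,0, 0,-8,0,0,0,0,0, 0,-8,-10,0,0,0,0, 0,0,-40,0,0,0,0, -40,0,-25,0,0,0,0, -45,0,0,0,0,0,0, -45,0,0,0,0,0,0, 0,0,0,0,0,0,0]'
python3 ptr.py top; python3 -c "
from h import *
to(.43,.06,.2)
a=np.load('pics/top0.npy')[165:200,240:310]; b=viewer.read_camera('top')[165:200,240:310]
cv2.imwrite('pics/cmp.png',cv2.resize(np.vstack([a,b]),(600,600),interpolation=cv2.INTER_CUBIC)[:,:,::-1])"
```

```text
time: 15.8
tool_pos: [0.3984, 0.0621, 0.1784]
tcp_rot: [3.141, -0.029, -0.006]
wrist_force: [-0.3, -0.0, -0.5]
width: -0.009
grip_force: 0.0
clicks 0,.5..5
[20, 27, 40, 72, 94, 57, 30, 21, 17, 17, 17] [46, 46, 44, 49, 134, 48, 45, 46, 44, 48, 49]
[16, 25, 36, 34, 30, 29, 34, 63, 72, 52, 25]
top [47, 47, 47, 48, 46, 46, 46, 50, 134, 46, 48]
t 15.9 pos [404.   62.2 180.1] F [ 0.67 -0.61 -0.34] yaw -1.1 tilt [ 0.002 -0.   ] w 0.0
tool delta mm [ 26.1   1.7 -19.8]
```

View pics/cmp.png

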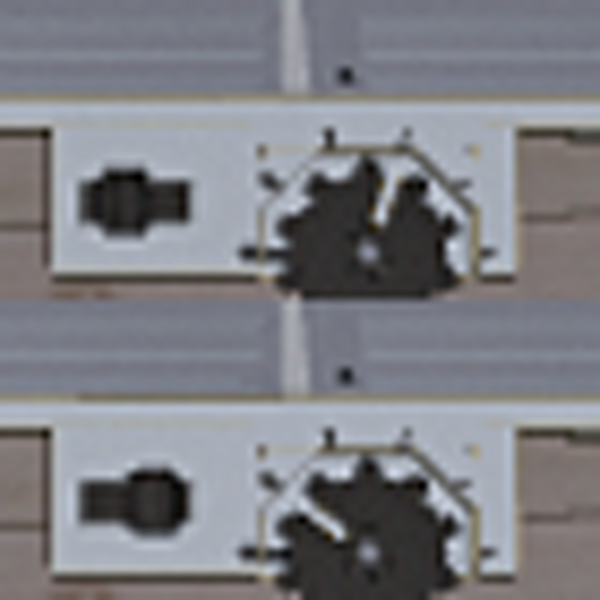

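The lower picture shows the slide at the wheel end of its track (x 125 → 160 px, about 12 mm), the pointer at the 4 mm bar and the slicer unmoved.

```bash
python3 -c "
from workcell import job
print(job.finish_job())"
```

```text
the job is handed in; nothing more can be done
None
```

The thickness wheel was flicked from click 2 to the 4 mm bar, then the lock slide was pushed home; the last top view shows both in place and the slicer unmoved, and the job was handed in at about 16 s.

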